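Unload the bracket forming die into the oak drawer

TASK

Draw the die's retaining bar back to its stop, lift every pressed bracket out of its cavity and put them all in the oak drawer, laid so that it can shut. Then push the drawer fully home and slide the retaining bar fully forward again over the empty cavities. Leave the rotator disc, the pyramid adapter and the brass bushing where they are.

Things in the scene. Friction and masses are not known exactly. Their poses are not given: they have to be found in the camera images.
- die: Dark steel forming die, fixed, 150 (x) by 290 (y) by 30 mm; origin on its underside, mid-row (block from x = -85 to +65 mm). Four open cavities 96 (x) by 48 (y) by 12 mm deep, floor at z = 18 mm, in a row at x = 0, y = -102, -34, 34, 102 mm; each holds one bracket or is empty. Low guides at both ends rise to z = 42 mm. The retaining bar is at -x, nearer the robot.
- keeper (a joint): Retaining bar's travel, m: 0 = forward (home), its edge 14 mm over the -x ends of all the brackets, keeping them in; 0.036 = drawn back along the die's -x to its stop, brackets free. A flat steel strip 30 (x) by 262 (y) by 6 mm, top 37 mm over the table; friction about 2.5 N.
- keeper_tab (a point): Point on the retaining bar's upright grip tab, 9 mm below the tab's top; axes as the die's. The tab is 12 mm thick (x), 40 mm wide (y), from z = 37 to 69 mm over the table; pinch it across x from above.
- cabinet: Low oak drawer unit, fixed, 350 mm wide (y), 88 mm high. Origin on the table in front of it: its front face is at x = 50 mm and its back at 252 mm in this frame. The drawer slides out along -x, towards the robot.
- drawer (a joint): Opening of the drawer, m: 0 = fully home, 0.14 = out at its stop; friction about 3 N.
- drawer_handle (a point): Middle of the drawer's bar handle: a round steel bar 120 mm long along y, 35 mm in front of the drawer's front board, 55 mm over the table (33 mm below the unit's top); pinch it across x from above. Axes as the cabinet's.
- drawer_in (a point): Centre of the drawer's inner floor (16 mm over the table), axes as the cabinet's; moves with the drawer. Inside 180 (x) by 300 (y) mm; sides 34 mm and front board 58 mm above the floor; 60 mm free under the unit's top. With the drawer right out, the part from x = -90 to +50 mm of this frame lies in the open.
- bracket1: Pressed aluminium bracket (2 to 4 are present; None if absent): base plate 90 (x) by 44 (y) by 10 mm with an upright rib 50 (x) by 12 (y) mm along its middle, 40 mm high in all, 160 g. Origin under the plate's centre, z up through the rib. In its cavity the plate's top is 2 mm below the die's top and the rib stands proud; pinch the rib across y.
- bracket2: Pressed aluminium bracket (2 to 4 are present; None if absent): base plate 90 (x) by 44 (y) by 10 mm with an upright rib 50 (x) by 12 (y) mm along its middle, 40 mm high in all, 160 g. Origin under the plate's centre, z up through the rib. In its cavity the plate's top is 2 mm below the die's top and the rib stands proud; pinch the rib across y.
- bracket3: Pressed aluminium bracket (2 to 4 are present; None if absent): base plate 90 (x) by 44 (y) by 10 mm with an upright rib 50 (x) by 12 (y) mm along its middle, 40 mm high in all, 160 g. Origin under the plate's centre, z up through the rib. In its cavity the plate's top is 2 mm below the die's top and the rib stands proud; pinch the rib across y.
- bracket4: Pressed aluminium bracket (2 to 4 are present; None if absent): base plate 90 (x) by 44 (y) by 10 mm with an upright rib 50 (x) by 12 (y) mm along its middle, 40 mm high in all, 160 g. Origin under the plate's centre, z up through the rib. In its cavity the plate's top is 2 mm below the die's top and the rib stands proud; pinch the rib across y.
- rotator: Blue rotator disc, 68 mm across, 18 mm high, lying on top of the drawer unit; origin under its centre. Leave alone.
- adapter: Aluminium pyramid adapter, round foot 60 mm across, 34 mm high, on the table behind the die; origin under its centre. Leave alone.
- bushing: Brass bushing, 40 mm across, 30 mm high, behind the die; origin under its centre. Leave alone.
Things that resemble listed ones, but are neither listed nor needed, are in the scene too. Leave any green, pink or turquoise look-alike of the bracket3 alone.

How it is judged:
By the outcome, as a careful person would: the job done as asked, in the order asked, and still so for the second after the job is handed in, with the robot touching nothing.
Of bracket1, bracket2, bracket3, bracket4 only 2 to 4 are there at a start; the rules pass over those that are not, and their reading is None.
At some moment in a run one of bracket1, bracket2, bracket3, bracket4 may be knocked a few centimetres aside while the robot is not near it.
Once in a run the grip may slacken for a moment while it holds something.
It also fails if it takes over 210 s, if anything falls off the work surface, if the arm or the gripper's body presses on something with over 40 N, if the wrist force passes 120 N, or if a joint passes its speed limit or range.

ROBOT

A 6-joint arm with a two-finger parallel gripper is mounted at the origin on the work surface. World frame = base frame: x ahead of the robot, y to its left, z up, the work surface at z = 0. Lengths are in mm, angles in rad, forces in N, time in s.
With the tool pointing down it reaches from about 350 to 775 mm from the base axis. Payload 7.3 kg.
Tool frame: the origin (TCP) lies midway between the tips of the shut fingers; the grasp point (between the pads) lies 19 mm behind it; z points along the fingers, y is the line along which they close (so a half turn about z gives the same grasp; the last joint's range is limited). The gripper opens to 92 mm and grips with 3 to 60 N. Pads are 19 mm wide; open, the fingers measure 130 mm over their backs; the gripper's body (75 mm by 190 mm) begins 47 mm behind the grasp point.
Start: joints at [-0.146, 0.342, 1.524, -0, 1.275, -0.146], TCP at [525.019, 0.019, 226.741] pointing down, gripper open.
Joint ranges: [-2.53, 2.53], [-0.77, 2.02], [0.04, 2.7], [-1, 4.14], [0.28, 2.66], [-3.11, 3.11]. Speed limits (rad/s): [2.57, 2.57, 3.14, 3.14, 3.14, 3.14].

INTERFACE

Orientations are given as a rotation vector (axis times angle).
In Python, from plant import move_to, line_to, goto_joints, open_gripper, grasp, sleep, solve_ik, grab_frame, get_calibration, PlanningError, hand_in, get_t, get_q, get_qvel, get_joint_efforts, get_tcp_pos, get_eef_rot, get_force, get_ft_torque, get_width, get_gripper_force gives the robot as it stands. Calls block until the motion is done:
- move_to(position, orientation): joint-space move of the TCP to a pose.
- line_to(position, attitude=None, vel=150, guard=None): straight line of the TCP; attitude=None keeps the orientation; vel is the mean speed in mm/s. With guard (N) it stops when the force on the tool has changed by that much, and returns True; else False.
- goto_joints(angles): joint-space move.
- open_gripper() and grasp(effort=None): open the fingers fully, or close them until they stop; effort is the grip in N (None keeps the last).
- sleep(seconds).
- solve_ik(position, orientation): joint angles nearest the present ones, or None.
- grab_frame(name): name is "scene" or "side" or "wrist"; returns the picture (384x512x3 uint8, red, green, blue); there is no depth.
- get_calibration(name): a dict with "fx", "fy", "cx", "cy" (pixels), "k1" (the pictures are not rectified: a ray, as slopes to the right and down, at radius r is drawn at 1 + k1 r^2 times it, then the intrinsics apply), "origin" and "attitude" of the camera in the world. Camera axes: x right, y down, z forward; pixel columns grow to the right and rows downward; lengths in mm; the calibration is good to about 2 mm. A picture is of the moment at which its call begins: read the wrist's pose just before it. get_calibration takes no time and is no camera call; for the wrist camera it gives the pose at the moment of the call.
A pose or a line that the arm cannot do raises PlanningError and nothing moves.
- hand_in(): hands the job in; it is judged then, once.
Readings, each from a call of its own:
- get_t(): time.
- get_q(): joint angles.
- get_qvel(): joint speeds.
- get_joint_efforts(): joint torques, N m.
- get_tcp_pos(): TCP position.
- get_eef_rot(): TCP orientation.
- get_force(): force on the tool from outside, world axes, zero at the start.
- get_ft_torque(): the same for the moment, N m.
- get_width(): finger opening in mm.
- get_gripper_force(): force on a finger pad.
Only numpy, scipy, OpenCV 4.12 (cv2) and the standard library are available. Lean on these libraries where they do the work, as an engineer would, in place of code of your own. Each camera call takes 0.05 s, during which the arm holds its last target. There are 200 camera calls.

## Working session

There is one attempt and no reset: what is moved stays moved. The work goes in short steps, each a Python script; the robot and the scene stay as the last script left them, time stands still between calls to the robot, and variables do not carry over. Pictures are saved under pics/ and viewed, at most 14 in all, crops included, and the job is handed in when it is done.

```bash
ls; mkdir -p pics
python3 - <<'E'
from plant import *
import cv2,numpy as np
for n in ("scene","side","wrist"):
    f=grab_frame(n); cv2.imwrite(f"pics/{n}0.png",f[:,:,::-1]); print(n,get_calibration(n))
a=cv2.imread("pics/scene0.png");b=cv2.imread("pics/side0.png")
cv2.imwrite("pics/s_big.png",cv2.resize(a,(800,600)));cv2.imwrite("pics/d_big.png",cv2.resize(b,(800,600)))
print(get_eef_rot(),get_t())
E
```

```text
pics
scene {'fx': 383.96692484534793, 'fy': 383.96692484534793, 'cx': 256.80097620327405, 'cy': 196.2693082260227, 'k1': -0.06118356041842256, 'origin': array([1199.90806128, -446.99363406,  600.84003255]), 'attitude': array([-1.95531508, -0.96287094,  0.51268322])}
side {'fx': 454.96029340212283, 'fy': 454.96029340212283, 'cx': 256.96355715578267, 'cy': 185.81113565833266, 'k1': -0.030335632596363942, 'origin': array([  274.67464082, -1019.40708372,   773.38653799]), 'attitude': array([-2.09755213,  0.26376257, -0.1556777 ])}
wrist {'fx': 269.1613848176913, 'fy': 269.1613848176913, 'cx': 261.5671587344929, 'cy': 192.0289054530968, 'k1': -0.044174334776423595, 'origin': array([525.63974291,  78.03392073, 384.12656493]), 'attitude': array([ 2.85092286e+00,  9.23454986e-04, -2.70966035e-03])}
[-2.22076049e+00 -2.22083432e+00  1.11530081e-03] 0.15
```

View pics/s_big.png

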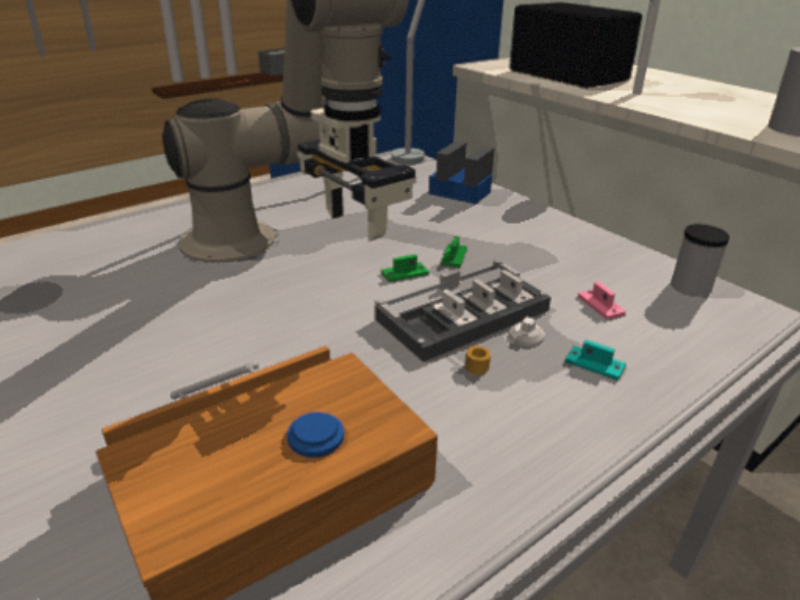

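View pics/d_big.png

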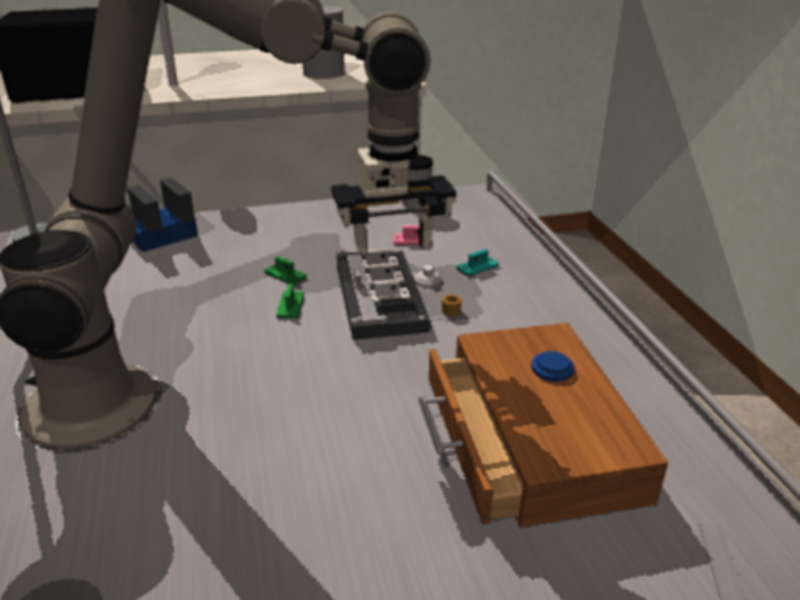

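View pics/wrist0.png

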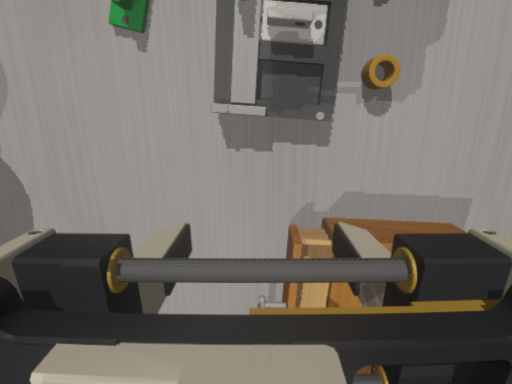

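Three brackets sit in the die, with the cavity at the -y end empty. The drawer is open about 40 mm. The coloured look-alikes (2 green at scene ~(405,268) and (455,250), pink (600,300), turquoise (597,358)) are outside the die. The three silver ones in the cavities (scene 453/483/512, ~300) fit the description.

```bash
cat > h.py <<'E'
from plant import *
import cv2,numpy as np
from scipy.spatial.transform import Rotation as R
def snap(n,name=None):
    c=get_calibration(n); f=grab_frame(n)[:,:,::-1].copy()
    if name: cv2.imwrite(f"pics/{name}.png",f)
    return f,c
def K(c): return np.array([[c["fx"],0,c["cx"]],[0,c["fy"],c["cy"]],[0,0,1]]),np.array([c["k1"],0,0,0.])
def ray(c,uv):
    k,d=K(c); p=cv2.undistortPoints(np.array(uv,float).reshape(-1,1,2),k,d)[:,0]
    v=np.c_[p,np.ones(len(p))]
    return R.from_rotvec(c["attitude"]).apply(v)
def plane(c,uv,z):
    v=ray(c,uv); o=c["origin"]; return o+v*((z-o[2])/v[:,2])[:,None]
def proj(c,P):
    k,d=K(c); Ri=R.from_rotvec(c["attitude"]).inv()
    q=Ri.apply(np.atleast_2d(P)-c["origin"])
    return cv2.projectPoints(q,np.zeros(3),np.zeros(3),k,d)[0][:,0]
def tri(obs): # list of (c,uv): least-squares ray meeting point
    A=np.zeros((3,3));b=np.zeros(3)
    L=[]
    for c,uv in obs:
        v=ray(c,[uv])[0]; v/=np.linalg.norm(v); M=np.eye(3)-np.outer(v,v); A+=M; b+=M@c["origin"]; L.append((M,c["origin"]))
    p=np.linalg.solve(A,b); return p,max(np.linalg.norm(M@(p-o)) for M,o in L)
def down(yaw=0.): # tool y axis (closing) at angle yaw from world x ; start pose = yaw 0
    return (R.from_euler('z',yaw)*R.from_matrix([[0,1,0],[1,0,0],[0,0,-1]])).as_rotvec()
E
python3 - <<'E'
from h import *
import json
c=get_calibration("wrist")
print(plane(c,[(215,110),(332,118),(297,20),(383,70)],30).round())
print(R.from_rotvec(get_eef_rot()).as_matrix().round(2))
cs=get_calibration("side"); s=.64
print(plane(cs,np.array([(355,335),(430,325),(338,252),(405,250)])*s,30).round())
print('handle',plane(cs,np.array([(428,400),(450,455)])*s,55).round())
print('cab top',plane(cs,np.array([(457,335),(570,325),(525,490),(665,462)])*s,88).round())
for p in [(500,0,300),(500,100,300),(520,60,330)]: print(p, solve_ik(p,down(0)) is not None)
E
```

```text
[[466.  80.  30.]
 [615.  71.  30.]
 [566. 183.  30.]
 [674. 129.  30.]]
[[-0.  1. -0.]
 [ 1.  0.  0.]
 [ 0. -0. -1.]]
[[465.  48.  30.]
 [609.  46.  30.]
 [492. 378.  30.]
 [640. 351.  30.]]
handle [[ 534. -192.   55.]
 [ 531. -316.   55.]]
cab top [[ 618.  -78.   88.]
 [ 819.  -97.   88.]
 [ 593. -433.   88.]
 [ 796. -433.   88.]]
(500, 0, 300) True
(500, 100, 300) True
(520, 60, 330) True
```

Run:
```python
from h import *
import pickle
o=[]
for i,p in enumerate([(500,95,320),(600,130,320)]):
    move_to(p,down(0)); sleep(.3); o.append(snap("wrist",f"w{i+1}"))
pickle.dump(o,open("o.pkl","wb"))
for i in(0,1): cv2.imwrite(f"pics/w{i+1}b.png",cv2.resize(o[i][0][:240,100:452] if i==0 else o[i][0][:240,40:392],None,fx=2.27,fy=2.27,interpolation=cv2.INTER_CUBIC))
print(get_t())
```

```text
1.95
```

View pics/w1b.png

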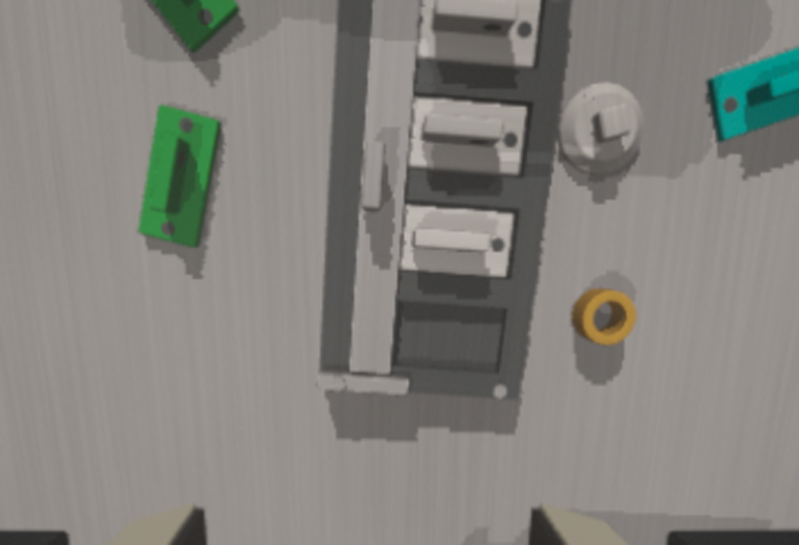

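View pics/w2b.png

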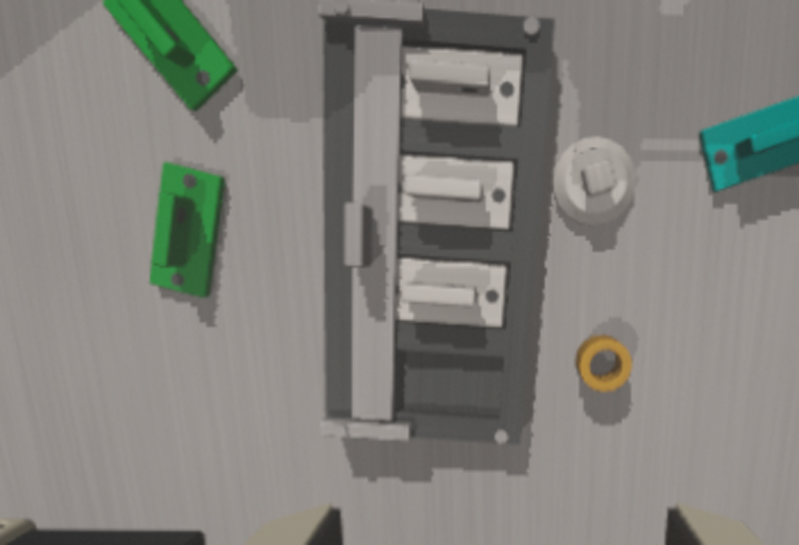

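Run:
```python
from h import *
import pickle
(f1,c1),(f2,c2)=pickle.load(open("o.pkl","rb"))
a=lambda u,v:(100+(u+.5)/2.27-.5,(v+.5)/2.27-.5); b=lambda u,v:(40+(u+.5)/2.27-.5,(v+.5)/2.27-.5)
for n,p,q in [("ribC",(453,240),(438,294)),("ribB",(463,128),(439,188)),("holeB",(511,140),(499,195)),("holeC",(498,244),(492,296)),("pin",(500,391),(501,437)),("tab",(374,174),(356,234)),("dieBR",(520,398),(523,443)),("bush",(605,316),(605,364))]:
    P,e=tri([(c1,a(*p)),(c2,b(*q))]); print(n,P.round(1),round(e,1))
print(plane(c2,[b(447,70),b(439,188),b(438,294)],58).round(1))
print("tabtop on 69",plane(c1,[a(374,174),a(374,142),a(372,208)],69).round(1),plane(c2,[b(356,234)],69).round(1))
print("pins",plane(c2,[b(531,25),b(501,437)],36).round(1))
print("rib C ends",plane(c2,[b(403,293),b(474,296),b(402,186),b(480,189),b(410,67),b(488,74)],58).round(1))
```

```text
ribC [556.1 181.6  57.3] 0.4
ribB [559.2 248.3  63.7] 0.4
holeB [597.1 247.3  28.1] 0.2
holeC [591.8 179.   29. ] 0.2
pin [598.1  74.5  34.1] 0.2
tab [504.2 220.9  63.6] 0.1
dieBR [615.1  67.6  27.3] 0.2
bush [677.3 127.9  17.4] 0.5
[[565.2 318.3  58. ]
 [558.5 249.2  58. ]
 [556.  182.   58. ]]
tabtop on 69 [[504.2 220.4  69. ]
 [504.1 238.9  69. ]
 [502.9 200.3  69. ]] [[505.5 220.6  69. ]]
pins [[617.7 350.4  36. ]
 [598.2  74.8  36. ]]
rib C ends [[532.4 182.7  58. ]
 [580.2 180.7  58. ]
 [534.6 250.5  58. ]
 [585.  248.5  58. ]
 [542.3 320.1  58. ]
 [590.5 316.   58. ]]
```

Measured heights agree with the text: rib tops ≈58, plate tops ≈28, die top ≈30 and tab ≈64–69. The die yaw is -0.07. First the bar.

```bash
cat >> h.py <<'E'
TH=-0.0707
DX=np.array([np.cos(TH),np.sin(TH),0]); DY=np.array([-np.sin(TH),np.cos(TH),0])
E
python3 - <<'E'
from h import *
T=np.array([504.7,220.6,0])
Z=lambda z:np.array([0,0,z])
move_to(T+Z(130),down(TH)); print(line_to(T+Z(43),vel=80,guard=12))
grasp(15); print(get_width(),get_tcp_pos(),get_force().round(1))
g=line_to(get_tcp_pos()-42*DX,vel=40,guard=14); p=get_tcp_pos(); print(g,(p-T)@DX,p,get_force().round(1),get_width())
open_gripper(); line_to(p+Z(90),vel=150)
move_to((600,130,320),down(0)); sleep(.2); f,c=snap("wrist","w3")
cv2.imwrite("pics/w3b.png",cv2.resize(f[:240,40:392],None,fx=2.27,fy=2.27,interpolation=cv2.INTER_CUBIC)); print(get_t())
E
```

```text
False
11.555001108174997 [504.39368176 220.61845011  42.95580774] [-1.   0.1  0.8]
True -35.725019789159134 [469.06599727 223.14863009  42.95989509] [ 1.3 -0.6  1.6] 12.072695094352742
9.45
```

View pics/w3b.png

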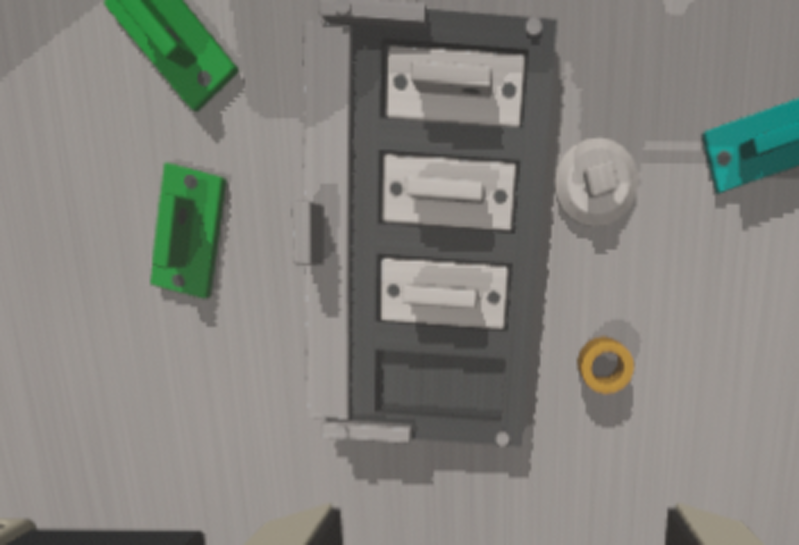

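The bar is back, tab at about (308,232), and both holes of all three brackets are visible. Next I look at the drawer from two places.

Run:
```python
from h import *
import pickle
c=get_calibration("wrist"); b=lambda u,v:(40+(u+.5)/2.27-.5,(v+.5)/2.27-.5)
hs=plane(c,[b(400,82),b(508,90),b(396,188),b(501,195),b(393,290),b(493,297)],28)
print(((hs[::2]+hs[1::2])/2).round(1),(hs[1::2]-hs[::2]).round(1))
o=[]
for i,p in enumerate([(480,-350,320),(560,-330,320)]):
    move_to(p,down(0)); sleep(.3); o.append(snap("wrist",f"d{i+1}"))
pickle.dump(o,open("od.pkl","wb"))
cv2.imwrite("pics/dd.png",np.hstack([cv2.resize(f[:250,60:460],(400,250)) for f,_ in o]))
print(get_t())
```

```text
[[566.2 317.   28. ]
 [561.2 250.6  28. ]
 [555.7 181.5  28. ]] [[71.6 -5.1  0. ]
 [72.4 -4.7  0. ]
 [71.9 -5.   0. ]]
12.375
```

View pics/dd.png

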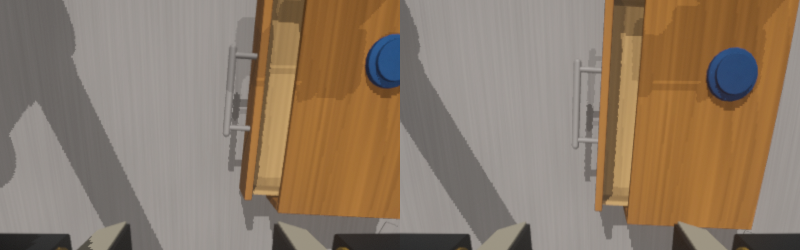

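Run:
```python
from h import *
import pickle
(f1,c1),(f2,c2)=pickle.load(open("od.pkl","rb"))
A=lambda u,v:(60+u,v)
for n,p,q in [("h+",(233,48),(177,62)),("h-",(227,133),(175.5,146)),("board-",(246,198),(197,209)),("cab-",(279,211),(229,221))]:
    P,e=tri([(c1,A(*p)),(c2,A(*q))]); print(n,P.round(1),round(e,1))
print(plane(c1,[A(233,48),A(227,133)],57).round(1),plane(c2,[A(177,62),A(175.5,146)],57).round(1))
print("cab edge",plane(c2,[A(229,221),A(246,0)],88).round(1),plane(c1,[A(279,211),A(306,0)],88).round(1))
print("boardtop",plane(c1,[A(246,198),A(262,0)],74).round(1),plane(c2,[A(197,209),A(205,0)],74).round(1))
```

```text
h+ [ 524.9 -183.9   60.6] 0.3
h- [ 519.5 -303.    60.9] 0.5
board- [ 552.3 -404.7   66.6] 0.1
cab- [ 604.1 -422.2   77.1] 0.7
[[ 525.3 -183.4   57. ]
 [ 519.8 -302.9   57. ]] [[ 524.5 -183.1   57. ]
 [ 519.3 -303.9   57. ]]
cab edge [[ 602.7 -416.9   88. ]
 [ 616.6 -114.2   88. ]] [[ 601.  -418.8   88. ]
 [ 614.  -131.8   88. ]]
boardtop [[ 551.  -402.2   74. ]
 [ 560.2 -127.9   74. ]] [[ 552.5 -402.    74. ]
 [ 564.5 -109.5   74. ]]
```

```bash
cat >> h.py <<'E'
TC=-0.045
CX=np.array([np.cos(TC),np.sin(TC),0]); CY=np.array([-np.sin(TC),np.cos(TC),0])
Z=lambda z:np.array([0,0,float(z)])
E
python3 - <<'E'
from h import *
H=np.array([522.2,-243.3,0])
grasp(10); print(get_width())
P=H+17.5*CX
q=down(TC+np.pi/2); q2=down(TC-np.pi/2)
move_to(P+Z(120),q2 if False else q); print(get_q().round(2))
if line_to(P+Z(40),vel=70,guard=8): print("HIT",get_tcp_pos(),get_force())
else:
    g=line_to(P+Z(40)-145*CX,vel=60,guard=12); p=get_tcp_pos(); print(g,p,(p-P)@CX,get_force().round(1))
    line_to(p+3*CX,vel=40); line_to(p+3*CX+Z(90),vel=150)
    move_to((480,-330,320),down(0)); sleep(.2); f,c=snap("wrist","d3")
    cv2.imwrite("pics/d3b.png",cv2.resize(f[:250],(800,391),interpolation=cv2.INTER_CUBIC))
print(get_t())
E
```

```text
0.49830295934321733
[-0.55  0.56  1.48 -0.    1.1  -2.08]
True [ 437.57898812 -239.22393594   40.17795663] -102.21870854306407 [ 3.7  0.8 -0.3]
20.525
```

View pics/d3b.png

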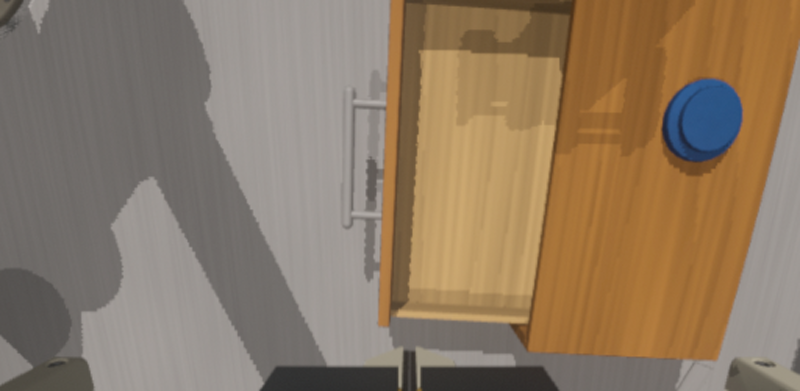

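The drawer is right out and empty. In the 1.5625× picture the handle is at (348,90)–(347,225), the board at about (385), and the floor is open from 405 to 560.

Run:
```python
from h import *
f=cv2.imread("pics/d3.png"); c=get_calibration("wrist"); s=1/1.5625
S=lambda *p:np.array(p)*s
print("handle",plane(c,S((349,90),(347,225)),57).round(1))
print("board outer",plane(c,S((389,0),(379,324)),74).round(1),"inner",plane(c,S((405,3),(391,310)),74).round(1))
print("side -y inner top z50",plane(c,S((400,308),(527,316)),50).round(1),"+y",plane(c,S((410,3),(570,12)),50).round(1))
print("cab edge",plane(c,S((530,345),(574,0)),88).round(1))
# second view for height of side corner and floor
move_to((560,-330,320),down(0)); sleep(.2); f2,c2=snap("wrist","d4")
H=f2[:250]; cv2.imwrite("pics/d4b.png",cv2.resize(H,(800,391),interpolation=cv2.INTER_CUBIC))
```

```text
handle [[ 425.3 -176.3   57. ]
 [ 418.9 -299.8   57. ]]
board outer [[ 463.5 -108.8   74. ]
 [ 450.  -397.9   74. ]] inner [[ 476.9 -111.1   74. ]
 [ 462.4 -382.9   74. ]]
side -y inner top z50 [[ 471.  -388.4   50. ]
 [ 607.6 -397.3   50. ]] +y [[ 481.2 -102.7   50. ]
 [ 625.5 -108.3   50. ]]
cab edge [[ 601.9 -415.1   88. ]
 [ 615.2 -112.1   88. ]]
```

View pics/d4b.png

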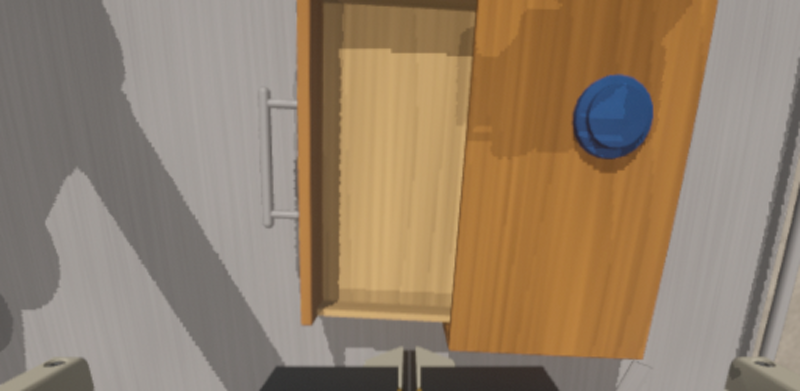

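```bash
cat >> h.py <<'E'
D=np.array([560.,-244.,0])
BR={"C":np.array([555.8,181.6,0]),"B":np.array([560.5,250.,0]),"A":np.array([565.8,317.6,0])}
def check(names,look=True):  # compare with the reference picture w3 taken from the same pose
    if look: move_to((600,130,320),down(0)); sleep(.2)
    f,c=snap("wrist"); r=cv2.imread("pics/w3.png"); out={}
    for n in names:
        u,v=proj(c,BR[n]+Z(30))[0].astype(int); s=np.s_[v-18:v+19,u-30:u+31]
        out[n]=round(float(cv2.absdiff(f[s],r[s]).mean()),1)
    return out,f
def pick(n,off):
    P=BR[n]; q=down(TH+np.pi/2); h=P+off*DY
    open_gripper(); move_to(h+Z(110),q)
    if line_to(h+Z(32.5),vel=70,guard=8): print("HIT",get_tcp_pos(),get_force().round(1)); return False
    if off: grasp(4); print("pre",get_width()); line_to(P+Z(32.5),vel=30)
    grasp(45); print("w",get_width(),get_tcp_pos().round(1))
    line_to(P+Z(110),vel=90); print("lifted w",get_width(),get_force().round(1)); return True
def place(y):
    q=down(TC+np.pi/2); t=D-33*CX+y*CY
    line_to(t+Z(110),q,vel=260); print("over w",get_width(),get_force().round(1))
    line_to(t+Z(40),vel=90); g=line_to(t+Z(31),vel=20,guard=5); print("down",g,get_tcp_pos().round(1),get_width())
    open_gripper(); line_to(t+Z(110),vel=150)
E
python3 - <<'E'
from h import *
c2=get_calibration("wrist"); s=1/1.5625
move_to((480,-330,320),down(0)); c1=get_calibration("wrist")
print("floor pt",tri([(c1,np.array((420,50))*s),(c2,np.array((342,48))*s)]))
print(check("ABC")[0])
if pick("C",-5): place(-76)
print(get_t())
E
```

```text
floor pt (array([ 491.80444298, -128.16053715,    1.16566483]), np.float64(1.1202400134925552))
{'A': 8.9, 'B': 14.7, 'C': 13.3}
pre 13.801058962157494
w 11.972454367663765 [556.  181.5  32.6]
lifted w 11.89877992319593 [ 0.2  0.3 -1.2]
over w 11.715299066468551 [ 0.1  0.7 -0.9]
down False [ 523.6 -318.4   30.9] 11.793422813011794
36.025
```

Run:
```python
from h import *
r,f=check("ABC"); print(r,get_t())
cv2.imwrite("pics/w5b.png",cv2.resize(f[:240,40:392],None,fx=1.5,fy=1.5))
```

```text
{'A': 6.4, 'B': 11.1, 'C': 58.2} 38.2417
```

View pics/w5b.png

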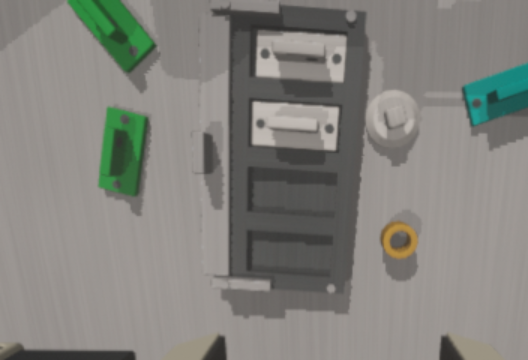

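C is out, and B and A are still in place. B is next, then a check on A.

Run:
```python
from h import *
if pick("B",-5): place(0)
print(check("ABC")[0],get_t())
```

```text
pre 12.440332509224923
w 11.872673585947487 [560.7 250.1  32.7]
lifted w 11.291813419181782 [-0.1 -0.4 -2.1]
over w 11.913840676622579 [ 0.6  0.3 -0.7]
down False [ 527.  -242.5   30.9] 11.810349171597474
{'A': 7.4, 'B': 62.4, 'C': 58.6} 51.475
```

Run:
```python
from h import *
if pick("A",0): place(76)
move_to((480,-330,320),down(0)); sleep(.2); f,c=snap("wrist","d5")
cv2.imwrite("pics/d5b.png",cv2.resize(f[:250],(800,391),interpolation=cv2.INTER_CUBIC)); print(get_t())
```

```text
w 11.83265362482064 [565.8 317.5  32.5]
lifted w 11.74961480615041 [-0.6 -0.2 -1.4]
over w 11.255524201763718 [ 0.1 -1.1 -0.6]
down False [ 530.4 -166.6   30.9] 11.738380159371669
63.1917
```

View pics/d5b.png

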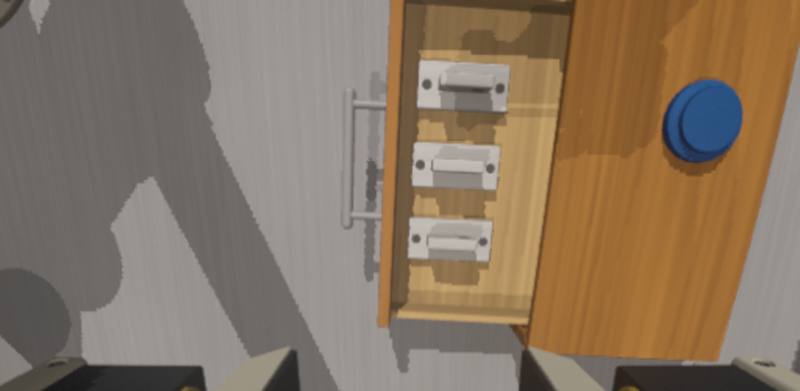

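All three brackets lie flat in the drawer, at (463,85), (456,165) and (450,240). Now I push it home.

Run:
```python
from h import *
H=np.array([422.1,-238.,0]); q=down(TC+np.pi/2)
grasp(10); P=H-38*CX
move_to(P+Z(130),q); print(line_to(P+Z(42),vel=100,guard=8))
g=line_to(P+Z(42)+185*CX,vel=50,guard=16); p=get_tcp_pos(); print(g,p,(p-H)@CX+14.5,get_force().round(1))
line_to(p-10*CX,vel=60); line_to(p-10*CX+Z(100))
move_to((480,-330,320),down(0)); sleep(.2); f,c=snap("wrist","d6")
cv2.imwrite("pics/d6b.png",cv2.resize(f[:250],(800,391),interpolation=cv2.INTER_CUBIC)); print(get_t())
```

```text
False
True [ 544.50325638 -243.31206017   41.29936637] 137.01830603447337 [-0.9  0.   0.9]
72.4083
```

View pics/d6b.png

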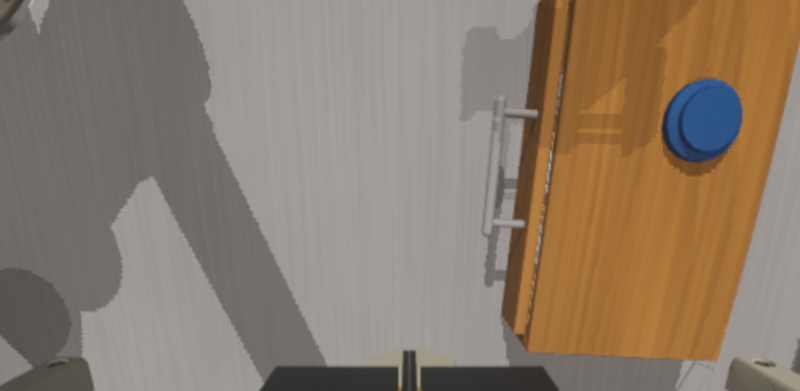

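Run:
```python
from h import *
c=get_calibration("wrist"); s=1/1.5625
print("handle",plane(c,np.array(((501,98),(487,234)))*s,57).round(1))
q=down(TC+np.pi/2); p=np.array([544.5,-243.3,0])
move_to(p-12*CX+Z(130),q); line_to(p-12*CX+Z(42),vel=100,guard=8)
g=line_to(p+Z(42)+15*CX,vel=15,guard=28); p=get_tcp_pos(); print(g,p,get_force().round(1))
line_to(p-10*CX,vel=60); line_to(p-10*CX+Z(100)); open_gripper()
f,c=snap("side","s6"); cv2.imwrite("pics/s6b.png",cv2.resize(f[190:340,250:440],None,fx=3.5,fy=3.5,interpolation=cv2.INTER_CUBIC))
print(get_t())
```

```text
handle [[ 565.3 -182.7   57. ]
 [ 558.5 -308.4   57. ]]
True [ 544.37663313 -243.0447607    41.42241012] [-0.2  0.   0.3]
78.4417
```

View pics/s6b.png

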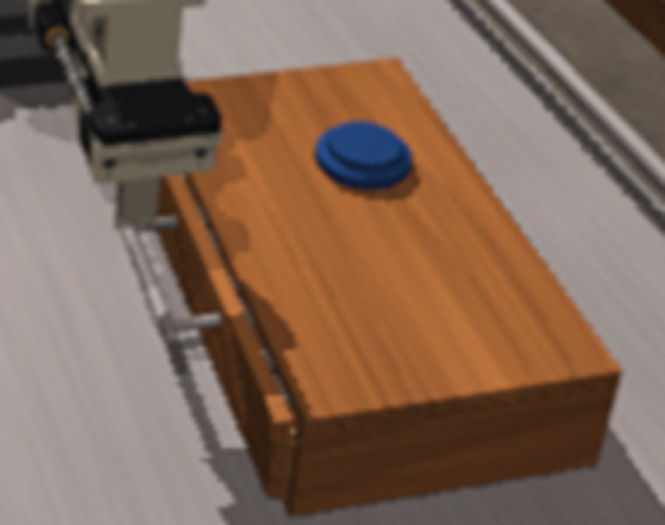

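The drawer is home: the board is flush with the unit, and the handle has travelled 140 mm to x=562. Now the bar.

Run:
```python
from h import *
T=np.array([469.0,223.1,0])
move_to(T+Z(130),down(TH)); print(line_to(T+Z(43),vel=80,guard=12))
grasp(30); print(get_width(),get_tcp_pos().round(1))
g=line_to(get_tcp_pos()+44*DX,vel=35,guard=18); p=get_tcp_pos(); print(g,(p-T)@DX,p,get_force().round(1),get_width())
open_gripper(); line_to(p+Z(90),vel=150)
move_to((600,130,320),down(0)); sleep(.2); f,c=snap("wrist","w9")
cv2.imwrite("pics/w9b.png",cv2.resize(f[:240,40:392],None,fx=1.5,fy=1.5))
r=cv2.imread("pics/w2.png")  # bar home reference, same pose
u,v=proj(c,[504.7,220.6,69])[0].astype(int); s=np.s_[v-20:v+21,u-20:u+21]; print("tab diff",cv2.absdiff(f[s],r[s]).mean(),get_t())
```

```text
False
11.909858445365213 [469.1 223.1  43. ]
True 36.000999634813766 [504.90958182 220.53595104  42.97893899] [-1.7  0.3  4.6] 11.611080921235082
tab diff 13.519532024588539 87.2
```

View pics/w9b.png

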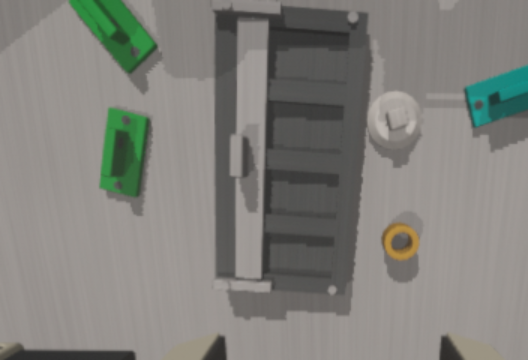

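The bar is fully forward (36.0 mm travel, tab at (237,155)), all four cavities are empty, and the adapter and bushing have not moved. Handing in.

```bash
python3 -c "
from plant import *
print(hand_in())"
```

```text
the job is handed in; nothing more can be done
None
```

The job is handed in at about 87 s: the three brackets present are laid flat in the closed drawer, the retaining bar is fully forward over the empty cavities, and the disc, adapter and bushing were left alone.

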